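# Load the gel cassette into the casting stand

## Task

Take the taller of the two empty gel cassettes out of the drying rack and load it into the metal casting stand: set its lower edge into the slot with the cassette leaning clearly (about 30 degrees) out towards the lip side, so that its top passes in front of the two overhanging catches, then swing it upright under the catches against the backrest and let go. It must stay standing in the slot; leave the short cassette in the rack.

Things in the scene. Friction and masses are not known exactly. Their poses are not given: they have to be found in the camera images.
- tall_cassette: Cassette to load: flat white plastic plate with grey window, 10 mm thick (x), 120 wide (y), 100 tall (z), about 140 g. Origin: centre of its underside. Starts upright in a low grey drying rack (slot walls reach 22 mm above the underside) beside the short cassette, 140 mm apart along y, either side. The upper 70 mm are free to grip across the thickness, with 30 mm clear beside the faces.
- short_cassette: Bystander to leave in the rack: same look, width and thickness, but only 66 mm tall. Origin: centre of its underside, x across its thickness, z up.
- slot (a point): Middle of the stand's slot floor, 12 mm above the bench; z up, y along the slot, +x to the backrest, -x to the lip (the robot's side). Floor 24 mm across, 146 long. Lip 10 mm high, then a 45 degree lead-in flaring out to 20 mm. Leaning 30 degrees to -x, the cassette enters best with its underside centre at x = +4 mm; standing home, that is at about x = +7 mm.
- stand: Fixed metal casting stand on a grey base 140 x 170 mm; axes as the slot's, origin 12 mm below it. Backrest: face 12 mm behind the slot middle, leaning back 4 degrees, 38 mm above the slot floor; above it two posts at |y| 44 to 68 mm, the middle free for fingers. Each post's catch reaches out to x = -6 mm, 112 to 121 mm above the slot floor, so an upright cassette cannot be lowered in.
Things that resemble listed ones, but are neither listed nor needed, are in the scene too. What is shaped like the tall_cassette but blue or orange is not meant.

How it is judged (in metres and radians):
On the way:
1. the tall cassette's lower edge is in the slot while the cassette leans by more than 10 degrees (x of tall_cassette in the frame of slot between -0.014 and 0.014 m and y of tall_cassette in the frame of slot between -0.02 and 0.02 m and z of tall_cassette in the frame of slot below 0.012 m and angle between tall_cassette's own z axis and vertical above 0.175 rad), for 0.1 s.
At the end, for the whole second after the job is handed in: The tall cassette stands at rest in the stand's slot: centre of its underside within 14 mm across, 20 mm along and 8 mm above the middle of the slot floor, within 15 degrees of vertical and about 11 degrees of parallel to the slot, released; the short cassette is within 30 mm of where it began (x of tall_cassette in the frame of slot between -0.014 and 0.014 m and y of tall_cassette in the frame of slot between -0.02 and 0.02 m and z of tall_cassette in the frame of slot below 0.008 m and angle between tall_cassette's own z axis and vertical below 0.26 rad and angle between the y axis of tall_cassette and the y axis of slot, either way round below 0.2 rad and linear speed of tall_cassette below 0.02 m/s and contact force between tall_cassette and the fingers below 0.1 N and distance of short_cassette from where it was at the start of the episode below 0.03 m); the robot touches nothing.
It fails at once if the short cassette is taken out of its place (moved more than 30 mm) (distance of short_cassette from where it was at the start of the episode above 0.03 m).
It also fails if it takes over 48 s, if anything falls off the work surface, if the arm or the gripper's body presses on something with over 40 N, if the wrist force passes 120 N, or if a joint passes its speed limit or range.

## Robot

A 6-joint arm with a two-finger parallel gripper is mounted at the origin on the work surface. World frame = base frame: x ahead of the robot, y to its left, z up, the work surface at z = 0. Lengths are in mm, angles in rad, forces in N, time in s.
With the tool pointing down it reaches from about 275 to 750 mm from the base axis. Payload 10.2 kg.
Tool frame: the origin (TCP) lies between the finger pads; the fingertips stand 17 mm ahead of it and the grasp point (between the pads) lies 2 mm behind it; y points along the fingers, x is the direction in which the jaws open and shut, and the axes are right-handed (so a half turn about y gives the same grasp; the last joint's range is limited). The gripper opens to 85 mm and grips with 20 to 120 N. Pads are 22 mm wide; open, the fingers measure 114 mm over their backs; the gripper's body (76 mm by 85 mm) begins 54 mm behind the grasp point. The pads swing forward as they close: fully open they stand 13 mm farther back than shut.
Start: joints at [-1.395, 0.313, 1.498, -0, 1.331, -0.223], TCP at [203.852, -483.814, 248.294] pointing down, gripper open.
Joint ranges: [-2.94, 2.94], [-0.97, 2.17], [0.19, 2.56], [-1.23, 4.37], [0.02, 3.11], [-2.88, 2.88]. Speed limits (rad/s): [2.39, 2.39, 3.01, 3.14, 3.14, 3.14].

## Interface

Orientations are given as a unit quaternion [w, x, y, z].
In Python, from rig import ctrl gives the robot as it stands.
- The arm moves only by the tool jog_arm, never from a script. Its argument "targets" is a list of rows, each an object with "offset": the shift along the tool's x, y, z in m, a list of three; "yaw": the turn about the tool's y in rad. In form: [{"offset": [dx, dy, dz], "yaw": yaw}, ...]. A call has 1 to 12 rows; each row is the pose to reach, as a shift and turn from the pose measured when the call began, along the tool's axes at that moment; what a row does not reach only later rows make up. A row lasts 1/12 s, in which the tool goes at most 41.7 mm and 7.16 degrees, less where a joint would pass 70% of its speed; a pose out of reach is approached as far as the arm can. A call with a gripper value outside its range is refused whole. "fingers" is the finger opening in m, from 0 to 0.0854, set as the call begins (left out, the last holds). The fingers move at their own pace and stop on an object; "grip_force" is the grip in N (left out, the last holds). Time passes only in rows, so rows that repeat a pose let the fingers close. It gives the time, the measured TCP pose, the force and the opening at its end, in the units of the state.
- ctrl.sense(): the state, without advancing time (a new reading comes with each control period).
- ctrl.capture(name): name is "scene" or "top" or "wrist"; returns a dict with "img" (384x512x3 uint8, red, green, blue), "intrinsics" (3x3 intrinsics, pixels), "T" (4x4, takes a point from camera to world coordinates); the wrist camera has in their place "mount" (4x4, takes a point from camera to tool coordinates, whose origin is the TCP and whose axes are the tool frame's). Camera axes: x right, y up, looking along -z (the intrinsics and any distortion apply to the point x, -y, -z); pixel columns grow to the right and rows downward; lengths in mm; the calibration is good to about 2 mm. A picture is of the moment at which its call begins: read the wrist's pose just before it. There is no depth.
- ctrl.finish_job(): hands the job in, once; it reports no verdict.
Trained networks look in the newest picture that a camera, given by its name, has taken for a name from the list of things; names that differ only in an ending like _2 or _b are one class to them, and where a whole thing is asked for, a point or a joint stands for the part that bears it (a point fixed in the world has none). Each returns a list of dicts, best first, with "score" (0 to 1); they miss things now and then, are a little off and sometimes report something else, mostly with a low value. They report only what shows in the picture. A call takes as long as a camera call. They do not tell look-alikes from the thing itself.
- ctrl.boxes_of(camera, target): "box" ([left, top, right, bottom] in pixels, round what is visible of it).
- ctrl.regions_of(camera, target): "region" (384x512 bool, what is visible of it) and "box" ([left, top, right, bottom] in pixels, round what is visible of it).
The state is a dict: "time_s": time; "joints": joint angles; "dq": joint speeds; "tau": joint torques, N m; "eef_pos": TCP position; "ee_rot": TCP orientation; "force": force on the tool from outside, world axes, zero at the start; "wrist_torque": the same for the moment, N m; "grip_width": opening from 0.0 (shut) to 1.0 (fully open).
Only numpy, scipy, OpenCV 4.12 (cv2) and the standard library are available. Lean on these libraries where they do the work, as an engineer would, in place of code of your own. Each camera call takes 0.05 s, during which the arm holds its last target.

## Working session

There is one attempt and no reset: what is moved stays moved. The work goes in short steps, Python scripts to look and compute and a tool call to move; the robot and the scene stay as the last step left them, time stands still between calls to the robot, and variables do not carry over. Pictures are saved under pics/ and viewed, and the job is handed in when it is done.

Besides the shell and the picture viewer there is one more tool, called after "Emit:" as name(argument=value, ...) on one line, values as JSON. jog_arm: Moves the arm, as the interface text tells. Its arguments: {"type":"object","properties":{"targets":{"type":"array"},"fingers":{"type":"number"},"grip_force":{"type":"number"}},"required":["targets"]}

```bash
ls; mkdir -p pics; python3 - <<'E'
from rig import ctrl
import cv2,numpy as np
s=ctrl.sense();print(s)
for c in ["scene","top","wrist"]:
    r=ctrl.capture(c); cv2.imwrite(f"pics/{c}0.png",r["img"][:,:,::-1])
    print(c,np.round(r["intrinsics"],2).tolist(),{k:np.round(v,3).tolist() for k,v in r.items() if k in("T","mount")}, r.keys())
    for t in ["tall_cassette","short_cassette","stand"]:
        print(t,[(np.round(b["box"],1).tolist(),round(b["score"],2)) for b in ctrl.boxes_of(c,t)])
E
```

```text
pics
{'time_s': 0.0, 'joints': array([-1.39535784e+00,  3.13482995e-01,  1.49843135e+00, -1.74885525e-05,
        1.33101276e+00, -2.23431621e-01]), 'dq': array([0.00132808, 0.00017879, 0.00185232, 0.00093696, 0.00059779,
       0.00137212]), 'tau': array([ 1.15076720e-03, -4.12276375e+01, -2.59739202e+01, -1.17862696e-04,
        4.20832264e-03,  9.24959778e-06]), 'eef_pos': array([ 203.82558991, -483.56239186,  247.72034127]), 'ee_rot': array([ 0.5894852 , -0.58881044,  0.39136007, -0.39070035]), 'force': array([ 0.31593761,  0.51873398, -0.41393512]), 'wrist_torque': array([ 0.0461716 ,  0.03876947, -0.01567604]), 'grip_width': 1.0011114729477437}
scene [[388.54, 0.0, 255.99], [0.0, 388.54, 190.03], [0.0, 0.0, 1.0]] {'T': [[0.782, -0.487, 0.389, 901.079], [0.623, 0.617, -0.481, -447.797], [-0.005, 0.618, 0.786, 844.459], [0.0, 0.0, 0.0, 1.0]]} dict_keys(['img', 'intrinsics', 'T'])
tall_cassette [([286.8, 114.1, 320.6, 156.3], 0.82), ([352.5, 129.7, 365.2, 185.3], 0.65), ([249.7, 90.1, 260.3, 142.8], 0.63)]
short_cassette [([253.2, 148.2, 285.4, 182.7], 0.72)]
stand [([168.1, 240.0, 264.4, 339.3], 0.56)]
top [[479.66, 0.0, 254.64], [0.0, 479.66, 188.51], [0.0, 0.0, 1.0]] {'T': [[0.002, 0.996, -0.094, 400.333], [-1.0, 0.003, 0.01, 37.722], [0.01, 0.094, 0.995, 1239.748], [0.0, 0.0, 0.0, 1.0]]} dict_keys(['img', 'intrinsics', 'T'])
tall_cassette [([128.7, 183.8, 180.9, 200.0], 0.72), ([137.0, 244.0, 177.9, 280.2], 0.72), ([116.9, 109.8, 166.2, 145.9], 0.6)]
short_cassette [([185.9, 193.7, 236.6, 205.3], 0.84)]
stand []
wrist [[266.72, 0.0, 250.24], [0.0, 266.72, 188.17], [0.0, 0.0, 1.0]] {'mount': [[1.0, 0.0, -0.001, -0.09], [-0.001, 0.299, -0.954, -124.799], [0.0, 0.954, 0.299, 76.268], [0.0, 0.0, 0.0, 1.0]]} dict_keys(['img', 'intrinsics', 'mount'])
tall_cassette []
short_cassette []
stand []
```

View images.

View pics/scene0.png

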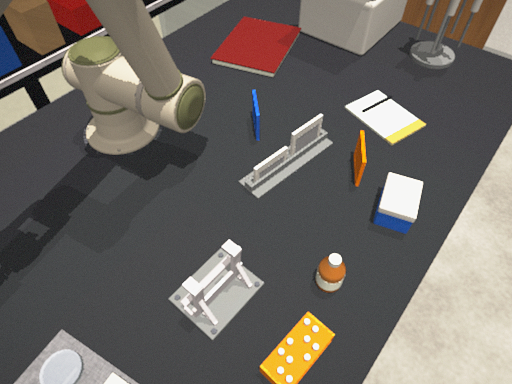

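View pics/top0.png

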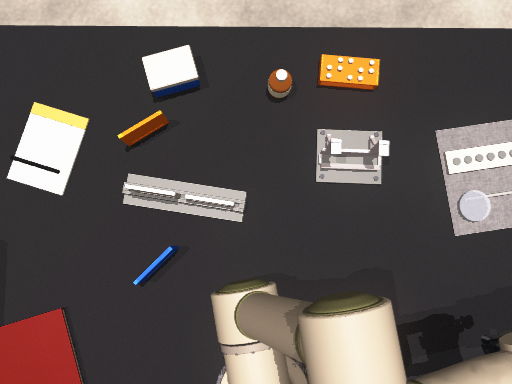

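```bash
python3 - <<'E'
import cv2
a=cv2.imread("pics/top0.png")[90:330,100:420]; cv2.imwrite("pics/topcrop.png",cv2.resize(a,None,fx=2.5,fy=2.5,interpolation=cv2.INTER_CUBIC))
a=cv2.imread("pics/scene0.png")[80:350,150:390]; cv2.imwrite("pics/scenecrop.png",cv2.resize(a,None,fx=2.2,fy=2.2,interpolation=cv2.INTER_CUBIC))
E
```

```text
(no output)
```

View pics/topcrop.png

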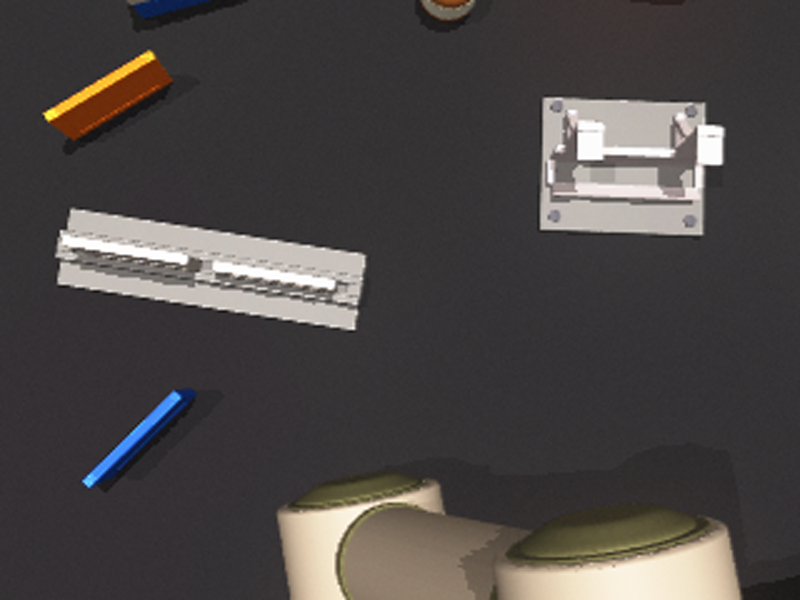

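View pics/scenecrop.png

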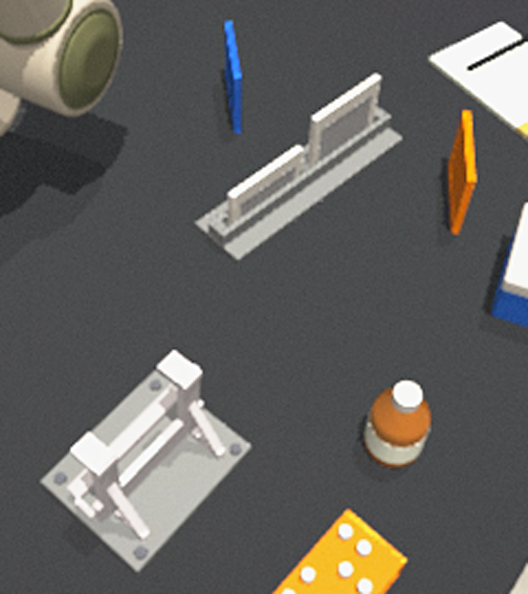

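```bash
cat > h.py <<'E'
import numpy as np,cv2
from rig import ctrl
from scipy.spatial.transform import Rotation as R
def tool():
    s=ctrl.sense(); q=s["ee_rot"]; M=np.eye(4); M[:3,:3]=R.from_quat([q[1],q[2],q[3],q[0]]).as_matrix(); M[:3,3]=s["eef_pos"]; return M
def ray(K,T,uv):
    p=np.array([(uv[0]-K[0,2])/K[0,0],-(uv[1]-K[1,2])/K[1,1],-1.0]); d=T[:3,:3]@p; return T[:3,3],d/np.linalg.norm(d)
def plane(K,T,uv,z):
    o,d=ray(K,T,uv); return o+d*(z-o[2])/d[2]
def tri(rs):
    A=np.zeros((3,3));b=np.zeros(3)
    for o,d in rs:
        P=np.eye(3)-np.outer(d,d);A+=P;b+=P@o
    x=np.linalg.solve(A,b); return x,[np.linalg.norm(np.cross(d,x-o)) for o,d in rs]
def proj(K,T,p):
    q=T[:3,:3].T@(np.array(p)-T[:3,3]); return np.array([K[0,2]+K[0,0]*q[0]/-q[2],K[1,2]-K[1,1]*q[1]/-q[2]])
def cam(name,pic=None):
    M=tool(); r=ctrl.capture(name); T=r["T"] if "T" in r else M@r["mount"]
    if pic: cv2.imwrite(pic,r["img"][:,:,::-1])
    return r["intrinsics"],T,r["img"]
E
python3 - <<'E'
from h import *
K={};T={};I={}
for c in ["scene","top"]:
    K[c],T[c],I[c]=cam(c)
    for t in ["tall_cassette","short_cassette","stand"]:
        for g in ctrl.regions_of(c,t):
            m=g["region"].astype(np.uint8); rr=cv2.minAreaRect(np.argwhere(m)[:,::-1].astype(np.float32))
            print(c,t,round(g["score"],2),m.sum(),np.round(cv2.boxPoints(rr),1).tolist())
# coarse: top edge ends of tall, top view
for n,uv in [("tallL",(125,186.5)),("tallR",(175,194))]: print(n,plane(K["top"],T["top"],uv,105))
for n,uv in [("shL",(186,196.5)),("shR",(234,206))]: print(n,plane(K["top"],T["top"],uv,70))
for n,uv in [("b",(317,129)),("b",(382,131)),("b",(382,184.5)),("b",(316.5,182.5))]: print(n,plane(K["top"],T["top"],uv,6))
# scene crop coords
print(tool())
E
```

```text
scene tall_cassette 0.9 621 [[281.1000061035156, 140.3000030517578], [319.79998779296875, 113.30000305175781], [329.70001220703125, 127.4000015258789], [291.0, 154.5]]
scene tall_cassette 0.76 385 [[354.0, 133.0], [363.0, 133.0], [363.0, 185.0], [354.0, 185.0]]
scene short_cassette 0.64 502 [[247.6999969482422, 171.6999969482422], [284.3999938964844, 144.8000030517578], [291.79998779296875, 154.8000030517578], [255.0, 181.8000030517578]]
scene stand 0.81 4813 [[166.10000610351562, 299.70001220703125], [227.0, 235.5], [271.79998779296875, 278.1000061035156], [210.89999389648438, 342.20001220703125]]
top tall_cassette 0.86 357 [[124.19999694824219, 190.60000610351562], [125.4000015258789, 182.5], [180.89999389648438, 190.39999389648438], [179.8000030517578, 198.5]]
top tall_cassette 0.62 772 [[116.0999984741211, 134.3000030517578], [159.1999969482422, 107.5], [168.3000030517578, 122.0999984741211], [125.0999984741211, 148.89999389648438]]
top tall_cassette 0.61 425 [[132.5, 281.5], [172.0, 242.0], [177.5, 247.5], [138.0, 287.0]]
top short_cassette 0.54 245 [[186.5, 199.5], [187.3000030
[... 194 characters left out ...]
000061035156, 131.5], [387.29998779296875, 185.89999389648438]]
tallL [511.74072318 333.61056697 105.        ]
tallR [494.2981583  214.94873006 105.        ]
shL [491.16039506 193.4840256   70.        ]
shR [468.2984368   76.14973399  70.        ]
b [ 674.49133139 -137.64440578    6.        ]
b [ 669.9803218  -308.18828558    6.        ]
b [ 529.01159294 -304.99554346    6.        ]
b [ 533.61352518 -134.96698481    6.        ]
[[ 3.88351811e-01  1.12173399e-06  9.21511189e-01  2.03854256e+02]
 [-9.21511188e-01  1.90947451e-05  3.88351811e-01 -4.83804444e+02]
 [-1.71603938e-05 -1.00000000e+00  8.44916925e-06  2.48299039e+02]
 [ 0.00000000e+00  0.00000000e+00  0.00000000e+00  1.00000000e+00]]
```

Emit:
jog_arm(targets=[{"offset": [-0.096, -0.052, 0.427], "yaw": -1.145}, {"offset": [-0.096, -0.052, 0.427], "yaw": -1.145}, {"offset": [-0.096, -0.052, 0.427], "yaw": -1.145}, {"offset": [-0.096, -0.052, 0.427], "yaw": -1.145}, {"offset": [-0.096, -0.052, 0.427], "yaw": -1.145}, {"offset": [-0.096, -0.052, 0.427], "yaw": -1.145}, {"offset": [-0.096, -0.052, 0.427], "yaw": -1.145}, {"offset": [-0.096, -0.052, 0.427], "yaw": -1.145}, {"offset": [-0.096, -0.052, 0.427], "yaw": -1.145}, {"offset": [-0.096, -0.052, 0.427], "yaw": -1.145}, {"offset": [-0.096, -0.052, 0.427], "yaw": -1.145}, {"offset": [-0.096, -0.052, 0.427], "yaw": -1.145}])

```text
time_s: 2.0
eef_pos: [563.0, -226.3, 300.3]
ee_rot: [0.707, -0.707, 0.007, -0.008]
force: [-0.2, -0.3, -0.1]
grip_width: 1.002
```

```bash
python3 - <<'E'
from h import *
s=ctrl.sense();print(s["time_s"],s["joints"])
K,T,I=cam("wrist","pics/w1.png"); np.savez("w1.npz",K=K,T=T,I=I); print(tool().round(3))
E
```

```text
2.0 [-5.75448355e-01  4.71996539e-01  1.13570895e+00  1.02272919e-03
  1.53317963e+00 -5.53363748e-01]
[[ 1.00000e+00 -0.00000e+00  2.40000e-02  5.61401e+02]
 [-2.40000e-02  0.00000e+00  1.00000e+00 -2.27964e+02]
 [-0.00000e+00 -1.00000e+00  0.00000e+00  2.99963e+02]
 [ 0.00000e+00  0.00000e+00  0.00000e+00  1.00000e+00]]
```

View pics/w1.png

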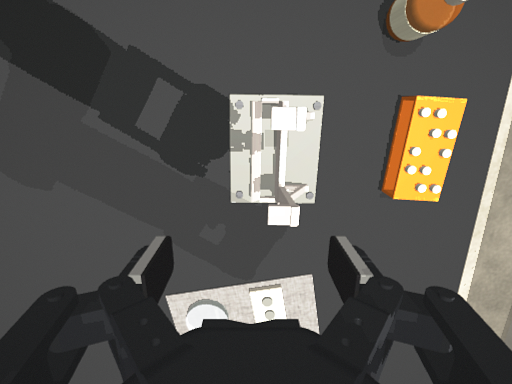

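Emit:
jog_arm(targets=[{"offset": [0.02, 0.08, -0.03], "yaw": 0}, {"offset": [0.02, 0.08, -0.03], "yaw": 0}, {"offset": [0.02, 0.08, -0.03], "yaw": 0}, {"offset": [0.02, 0.08, -0.03], "yaw": 0}, {"offset": [0.02, 0.08, -0.03], "yaw": 0}])

```text
time_s: 2.47
eef_pos: [580.4, -258.9, 221.7]
ee_rot: [-0.707, 0.707, -0.008, 0.009]
force: [0.6, 0.3, -0.1]
grip_width: 1.0
```

```bash
python3 - <<'E'
from h import *
s=ctrl.sense();print(s["time_s"],s["dq"].round(3))
K,T,I=cam("wrist","pics/w2.png"); np.savez("w2.npz",K=K,T=T,I=I); print(tool().round(3))
for n,(a,b,c,d) in {"w1":(85,235,220,330),"w2":(50,290,180,360)}.items():
    im=cv2.imread(f"pics/{n}.png")[a:b,c:d]; cv2.imwrite(f"pics/{n}c.png",cv2.resize(im,None,fx=4 if n=="w1" else 2.4,fy=4 if n=="w1" else 2.4,interpolation=cv2.INTER_CUBIC))
E
```

```text
2.4667 [ 0.013 -0.031 -0.022  0.    -0.001  0.001]
[[ 1.00000e+00  3.00000e-03  2.40000e-02  5.80724e+02]
 [-2.40000e-02 -2.00000e-03  1.00000e+00 -2.58796e+02]
 [ 3.00000e-03 -1.00000e+00 -2.00000e-03  2.22558e+02]
 [ 0.00000e+00  0.00000e+00  0.00000e+00  1.00000e+00]]
```

View pics/w2.png

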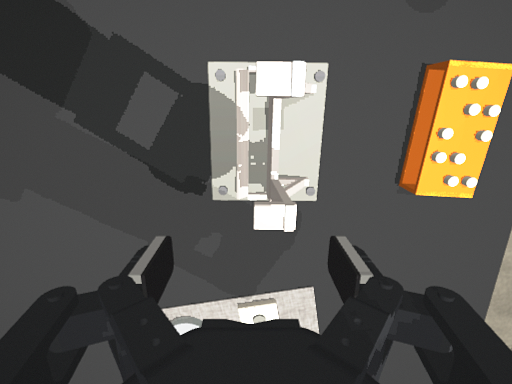

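View pics/w1c.png

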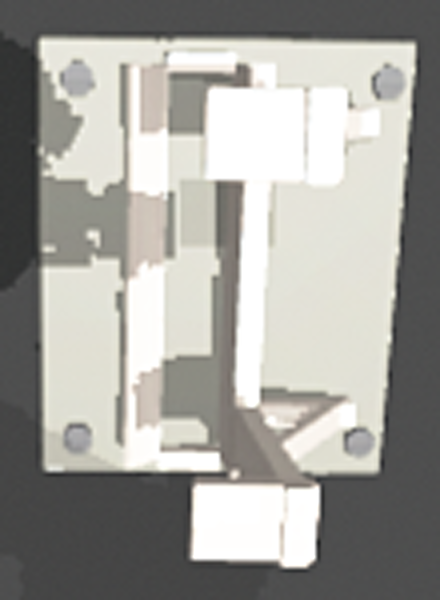

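View pics/w2c.png

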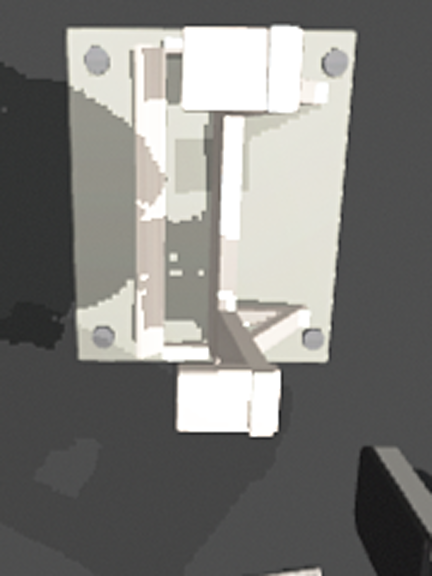

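```bash
cat > st.py <<'E'
from h import *
w1=np.load("w1.npz");w2=np.load("w2.npz")
P={"catchU_out":((208,87),(183,28)),"catchU_in":((208,180),(183,108)),"catchD_in":((195,484),(178,368)),"catchD_out":((191,560),(178,432)),
"baseUL":((40,38),(68,29)),"baseUR":((417,42),(356,31)),"baseDR":((380,472),(328,362)),"baseDL":((43,472),(79,361)),
"lipoutU":((123,65),(134,46)),"lipoutD":((122,468),(137,357)),"scUL":((78,77),(96,60)),"scDL":((77,437),(103,337)),"scUR":((388,81),(335,62)),"scDR":((359,439),(313,338)),
"lipinD":((160,468),(160,357)),"backtopU":((247,180),(222,115)),"backtopD":((237,400),(218,295))}
X={}
for n,(a,b) in P.items():
    a=np.array(a)/4+[220,85]-.4; b=np.array(b)/2.4+[180,50]-.3
    x,e=tri([ray(w1["K"],w1["T"],a),ray(w2["K"],w2["T"],b)]); X[n]=x
    print(n,x.round(1),np.round(e,1), "z133:",plane(w2["K"],w2["T"],b,133).round(1) if "catch" in n else "", plane(w2["K"],w2["T"],b,32).round(1) if "lip" in n else "",plane(w2["K"],w2["T"],b,5).round(1) if "base" in n else "")
E
python3 st.py
```

```text
catchU_out [ 587.5 -152.2  129.5] [0. 0.] z133: [ 587.3 -152.7  133. ]  
catchU_in [ 586.9 -175.8  136.6] [0.1 0.1] z133: [ 586.9 -175.7  133. ]  
catchD_in [ 583.5 -262.4  134.9] [0.1 0.1] z133: [ 583.6 -262.9  133. ]  
catchD_out [ 583.  -291.7  125. ] [0.3 0.3] z133: [ 583. -288.  133.]  
baseUL [ 534.9 -134.4    8.6] [0. 0.] z133:   [ 534.4 -133.9    5. ]
baseUR [ 673.3 -138.9   10.4] [0.1 0.1] z133:   [ 674.6 -138.2    5. ]
baseDR [ 679.6 -324.3  -34.7] [0.1 0.1] z133:   [ 669.5 -309.6    5. ]
baseDL [ 528.1 -306.1    4.1] [0.3 0.3] z133:   [ 528.3 -305.5    5. ]
lipoutU [ 566.1 -144.3   19.1] [0.9 0.9] z133:  [ 567.5 -145.5   32. ] 
lipoutD [ 561.5 -302.5   10.3] [0.5 0.5] z133:  [ 563.  -294.3   32. ] 
scUL [ 548.3 -148.6   11.8] [0.4 0.4] z133:   
scDL [ 542.9 -290.9    6.1] [0.3 0.3] z133:   
scUR [ 663.8 -152.4    9.9] [0.2 0.2] z133:   
scDR [ 670.9 -310.4  -41.6] [0.2 0.2] z133:   
lipinD [ 575.6 -284.    62.2] [0.2 0.2] z133:  [ 574.9 -294.6   32. ] 
backtopU [ 600.2 -177.8  114.5] [0.4 0.4] z133:   
backtopD [ 597.1 -238.3  129.1] [1.3 1.3] z133:
```

```bash
cat > ov.py <<'E'
from h import *
sx,sy,yaw=591.2,-220.8,-0.033
c,s=np.cos(yaw),np.sin(yaw)
def W(p): return [sx+c*p[0]-s*p[1],sy+s*p[0]+c*p[1],12+p[2]]
L=[((-12,10),73,(0,0,255)),((-22,20),73,(0,255,0)),((14.7,38),44,(255,0,0)),((-12,0),73,(0,255,255))]
if __name__=="__main__":
  for n in("w1","w2"):
    w=np.load(n+".npz");k=4
    a,b,cc,d=(85,235,220,330) if n=="w1" else (50,240,200,330)
    im=cv2.resize(w["I"][a:b,cc:d,::-1],None,fx=k,fy=k,interpolation=cv2.INTER_CUBIC)
    f=lambda p:tuple(int(v) for v in ((proj(w["K"],w["T"],W(p))-[cc,a]+.5)*k).round())
    for (x,z),y,col in L: cv2.line(im,f((x,-y,z)),f((x,y,z)),col,1)
    for sg in(-1,1):
        q=[f((-6,sg*44,121)),f((-6,sg*68,121))]; cv2.line(im,*q,(255,0,255),1)
        cv2.line(im,f((-60,sg*85,0)),f((80,sg*85,0)),(255,255,0),1)
    cv2.imwrite(f"pics/ov_{n}.png",im)
E
python3 ov.py
```

```text
(no output)
```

View pics/ov_w2.png

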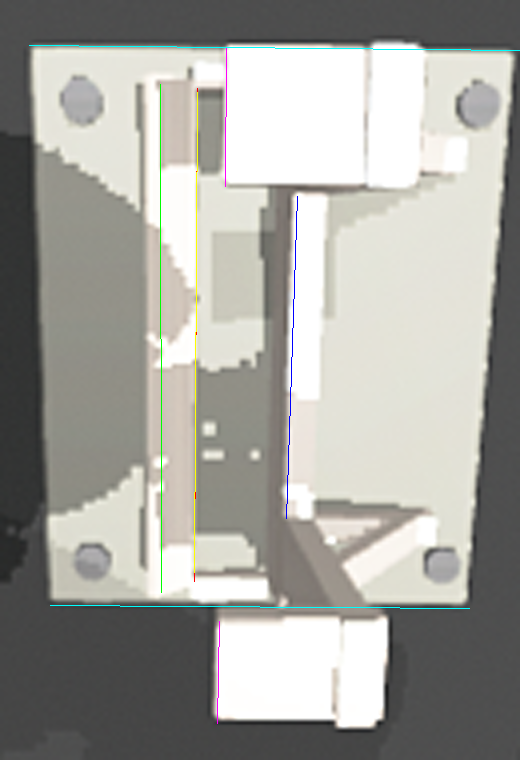

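View pics/ov_w1.png

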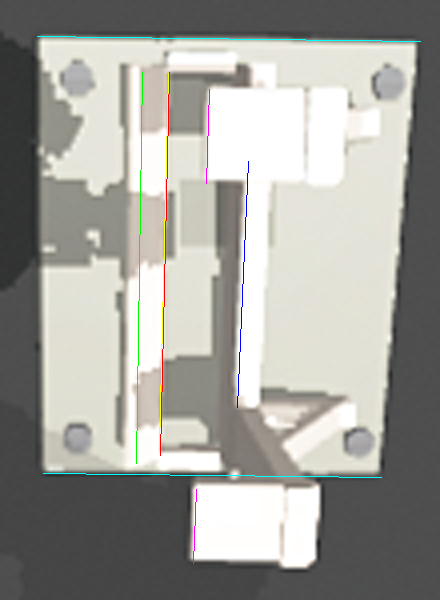

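Emit:
jog_arm(targets=[{"offset": [-0.098, -0.02, 0.472], "yaw": 0.126}, {"offset": [-0.098, -0.02, 0.472], "yaw": 0.126}, {"offset": [-0.098, -0.02, 0.472], "yaw": 0.126}, {"offset": [-0.098, -0.02, 0.472], "yaw": 0.126}, {"offset": [-0.098, -0.02, 0.472], "yaw": 0.126}, {"offset": [-0.098, -0.02, 0.472], "yaw": 0.126}, {"offset": [-0.098, -0.02, 0.472], "yaw": 0.126}, {"offset": [-0.098, -0.02, 0.472], "yaw": 0.126}, {"offset": [-0.098, -0.02, 0.472], "yaw": 0.126}, {"offset": [-0.098, -0.02, 0.472], "yaw": 0.126}, {"offset": [-0.098, -0.02, 0.472], "yaw": 0.126}, {"offset": [-0.098, -0.02, 0.472], "yaw": 0.126}])

```text
time_s: 3.52
eef_pos: [493.0, 219.1, 244.5]
ee_rot: [0.705, -0.705, 0.049, -0.055]
force: [0.6, -0.6, -0.2]
grip_width: 0.996
```

Emit:
jog_arm(targets=[{"offset": [0, 0, 0], "yaw": 0}, {"offset": [0, 0, 0], "yaw": 0}, {"offset": [0, 0, 0], "yaw": 0}])

```text
time_s: 3.77
eef_pos: [493.2, 218.7, 246.1]
ee_rot: [0.705, -0.705, 0.048, -0.056]
force: [-0.1, 0.5, 0.5]
grip_width: 1.001
```

```bash
python3 - <<'E'
from h import *
s=ctrl.sense();print(s["time_s"],s["dq"].round(3))
K,T,I=cam("wrist","pics/w3.png"); np.savez("w3.npz",K=K,T=T,I=I); print(tool().round(3))
for t in ["tall_cassette","short_cassette"]:
  print(t,[(np.round(b["box"],1).tolist(),round(b["score"],2)) for b in ctrl.boxes_of("wrist",t)])
E
```

```text
3.7667 [-0.026  0.014  0.011 -0.001 -0.003 -0.   ]
[[ 9.89000e-01  9.00000e-03  1.48000e-01  4.93272e+02]
 [-1.48000e-01 -0.00000e+00  9.89000e-01  2.18204e+02]
 [ 9.00000e-03 -1.00000e+00  1.00000e-03  2.45572e+02]
 [ 0.00000e+00  0.00000e+00  0.00000e+00  1.00000e+00]]
tall_cassette [([339.9, 12.2, 450.9, 121.9], 0.9), ([244.9, 58.3, 258.5, 185.8], 0.7), ([26.9, 120.3, 158.9, 195.2], 0.55)]
short_cassette [([246.9, 184.5, 256.0, 281.8], 0.96)]
```

View pics/w3.png

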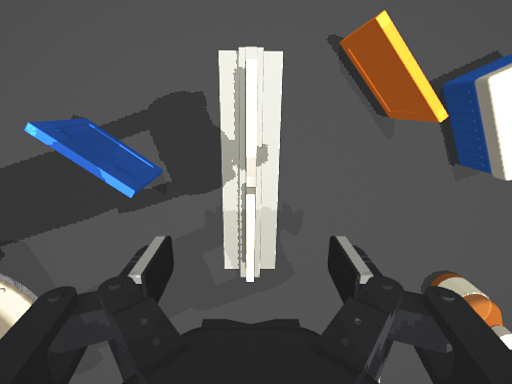

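Emit:
jog_arm(targets=[{"offset": [0, 0.0, 0.055], "yaw": 0}, {"offset": [0, 0.0, 0.055], "yaw": 0}, {"offset": [0, 0.0, 0.055], "yaw": 0}, {"offset": [0, 0.0, 0.055], "yaw": 0}, {"offset": [0, 0.0, 0.055], "yaw": 0}, {"offset": [0, 0.0, 0.055], "yaw": 0}])

```text
time_s: 4.42
eef_pos: [501.6, 271.3, 245.0]
ee_rot: [0.705, -0.705, 0.05, -0.056]
force: [0.6, -0.5, 0.1]
grip_width: 1.005
```

```bash
python3 - <<'E'
from h import *
s=ctrl.sense();print(s["time_s"],s["dq"].round(3))
K,T,I=cam("wrist","pics/w4.png"); np.savez("w4.npz",K=K,T=T,I=I); print(tool().round(3))
for t in ["tall_cassette","short_cassette"]:
  print(t,[(np.round(b["box"],1).tolist(),round(b["score"],2)) for b in ctrl.boxes_of("wrist",t)])
a=cv2.imread("pics/w3.png")[40:300,200:300];b=I[:,:,::-1][60:320,200:300]
cv2.imwrite("pics/w34.png",cv2.resize(np.hstack([a,b]),None,fx=2.3,fy=2.3,interpolation=cv2.INTER_CUBIC))
E
```

```text
4.4167 [ 0.003 -0.002 -0.002  0.    -0.001  0.002]
[[ 9.89000e-01  8.00000e-03  1.50000e-01  5.01619e+02]
 [-1.50000e-01 -0.00000e+00  9.89000e-01  2.71468e+02]
 [ 8.00000e-03 -1.00000e+00  1.00000e-03  2.45092e+02]
 [ 0.00000e+00  0.00000e+00  0.00000e+00  1.00000e+00]]
tall_cassette [([337.5, 73.0, 439.0, 170.4], 0.77), ([244.8, 117.1, 255.7, 234.5], 0.76), ([36.6, 157.0, 164.5, 241.0], 0.71)]
short_cassette [([245.3, 232.0, 253.3, 316.0], 0.95)]
```

View pics/w34.png

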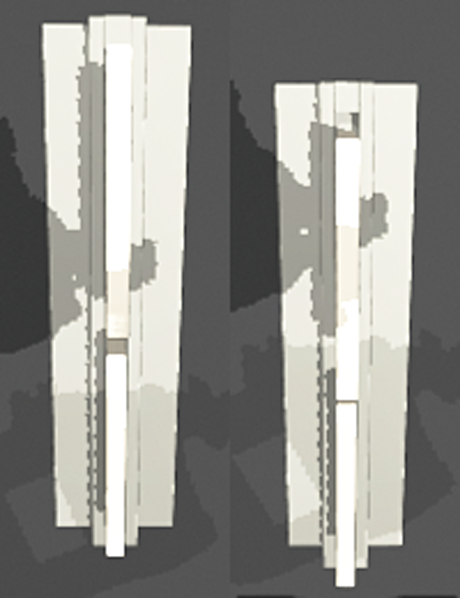

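```bash
python3 - <<'E'
from h import *
A=np.load("w3.npz");B=np.load("w4.npz")
P={"fL":((106,43),(106,138)),"fR":((131,43),(131,138)),"nL":((107,338),(107,400)),"nR":((127,338),(127,400)),
 "sfL":((107,353),(107,402)),"snL":((107,556),(107,586)),"snR":((125,556),(125,586)),
 "rackTL":((43,24),(45,84)),"rackTR":((190,26),(187,84))}
X={}
for n,(a,b) in P.items():
    a=np.array(a)/2.3+[200,40]-.3;b=np.array(b)/2.3+[200,60]-.3
    x,e=tri([ray(A["K"],A["T"],a),ray(B["K"],B["T"],b)]);X[n]=x
    print(n,x.round(1),np.round(e,1))
    print("   z@106",plane(A["K"],A["T"],a,106).round(1),plane(B["K"],B["T"],b,106).round(1))
c=(X["fL"]+X["fR"]+X["nL"]+X["nR"])/4; print(c, X["fL"]-X["nL"])
E
```

```text
fL [507.8 333.8 108. ] [0.1 0.1]
   z@106 [507.7 334.2 106. ] [507.9 333.7 106. ]
fR [517.7 332.3 108.3] [0.4 0.4]
   z@106 [517.4 332.7 106. ] [518.2 332.1 106. ]
nL [489.8 214.6 107. ] [0. 0.]
   z@106 [489.8 214.3 106. ] [489.7 214.2 106. ]
nR [498.9 213.3 107.1] [0.2 0.2]
   z@106 [498.7 213.  106. ] [499.1 212.7 106. ]
sfL [486.8 196.7  73.6] [0.1 0.1]
   z@106 [488.7 207.3 106. ] [489.5 213.1 106. ]
snL [467.7  73.   69.1] [0.3 0.3]
   z@106 [472.3 100.  106. ] [472.9 106.6 106. ]
snR [478.2  71.4  69.2] [0.1 0.1]
   z@106 [481.3  98.6 106. ] [482.3 105.1 106. ]
rackTL [477.5 362.7   9.5] [0.1 0.1]
   z@106 [484.5 344.4 106. ] [486.7 358.5 106. ]
rackTR [555.7 351.    5.3] [0.2 0.2]
   z@106 [541.1 335.4 106. ] [543.8 349.8 106. ]
[503.55068119 273.52934002 107.60584962] [ 18.02382917 119.19732588   1.07710724]
```

Emit:
jog_arm(targets=[{"offset": [0.0005, 0.04, 0.002], "yaw": 0}, {"offset": [0.0005, 0.08, 0.002], "yaw": 0}, {"offset": [0.0005, 0.12, 0.002], "yaw": 0}, {"offset": [0.0005, 0.145, 0.002], "yaw": 0}, {"offset": [0.0005, 0.159, 0.002], "yaw": 0}, {"offset": [0.0005, 0.159, 0.002], "yaw": 0}, {"offset": [0.0005, 0.159, 0.002], "yaw": 0}, {"offset": [0.0005, 0.159, 0.002], "yaw": 0}], fingers=0.05)

```text
time_s: 5.23
eef_pos: [504.5, 273.7, 87.6]
ee_rot: [0.706, -0.705, 0.049, -0.057]
force: [1.3, -0.9, 0.6]
grip_width: 0.585
```

```bash
python3 - <<'E'
from h import *
s=ctrl.sense();print(s["time_s"],s["grip_width"],s["force"])
K,T,I=cam("wrist","pics/w5.png"); print(tool().round(3))
K,T,I=cam("scene"); cv2.imwrite("pics/s5.png",cv2.resize(I[60:220,200:400,::-1],None,fx=3.5,fy=3.5,interpolation=cv2.INTER_CUBIC))
E
```

```text
5.2333 0.5854875931803132 [ 1.25824185 -0.94987003  0.59259315]
[[ 9.89000e-01  1.10000e-02  1.50000e-01  5.04494e+02]
 [-1.50000e-01  1.00000e-03  9.89000e-01  2.73773e+02]
 [ 1.10000e-02 -1.00000e+00  2.00000e-03  8.77970e+01]
 [ 0.00000e+00  0.00000e+00  0.00000e+00  1.00000e+00]]
```

View pics/w5.png

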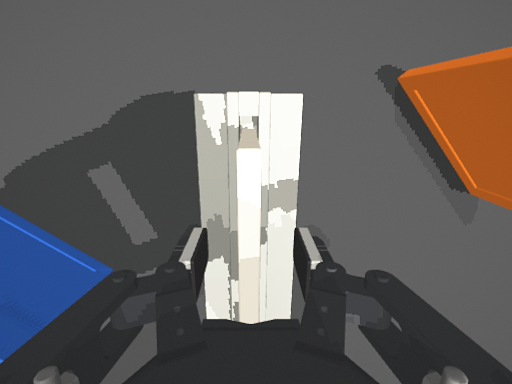

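View pics/s5.png

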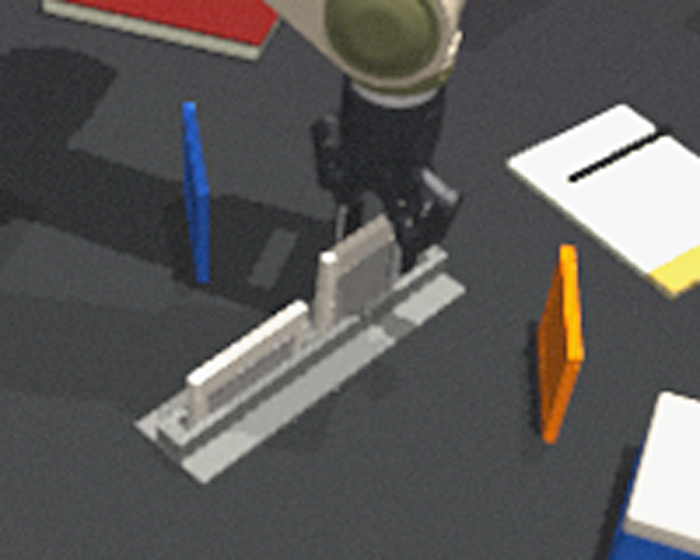

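Emit:
jog_arm(targets=[{"offset": [0, 0.002, 0], "yaw": 0}, {"offset": [0, 0.002, 0], "yaw": 0}, {"offset": [0, 0.002, 0], "yaw": 0}, {"offset": [0, 0.002, 0], "yaw": 0}, {"offset": [0, 0.002, 0], "yaw": 0}, {"offset": [0, 0.002, 0], "yaw": 0}, {"offset": [0, 0.002, 0], "yaw": 0}, {"offset": [0, 0.002, 0], "yaw": 0}], fingers=0.0, grip_force=40)

```text
time_s: 6.0
eef_pos: [504.6, 273.8, 86.0]
ee_rot: [0.706, -0.705, 0.049, -0.057]
force: [-1.5, 0.8, 5.8]
grip_width: 0.111
```

```bash
python3 - <<'E'
from h import *
s=ctrl.sense();print(s["time_s"],s["grip_width"],s["force"],s["wrist_torque"]);print(tool().round(4))
E
```

```text
6.0 0.11121690695078049 [-1.54902337  0.76430099  5.82782076] [-0.01789618  0.33061315 -0.08619019]
[[ 9.887000e-01  1.130000e-02  1.497000e-01  5.045532e+02]
 [-1.497000e-01  8.000000e-04  9.887000e-01  2.738306e+02]
 [ 1.100000e-02 -9.999000e-01  2.400000e-03  8.603600e+01]
 [ 0.000000e+00  0.000000e+00  0.000000e+00  1.000000e+00]]
```

Emit:
jog_arm(targets=[{"offset": [0, -0.015, 0], "yaw": 0}, {"offset": [0, -0.035, 0], "yaw": 0}, {"offset": [0.001, -0.07, 0], "yaw": 0}, {"offset": [0.001, -0.11, 0], "yaw": 0}, {"offset": [0.001, -0.15, 0], "yaw": 0}, {"offset": [0.001, -0.15, 0], "yaw": 0}, {"offset": [0.001, -0.15, 0], "yaw": 0}, {"offset": [0.001, -0.15, 0], "yaw": 0}])

```text
time_s: 6.67
eef_pos: [503.4, 273.4, 234.6]
ee_rot: [0.705, -0.705, 0.05, -0.056]
force: [-0.9, 0.2, -1.9]
grip_width: 0.111
```

```bash
python3 - <<'E'
from h import *
s=ctrl.sense();print(s["time_s"],s["grip_width"],s["force"],s["wrist_torque"]);print(tool().round(4))
K,T,I=cam("wrist","pics/w6.png")
K,T,I=cam("scene","pics/s6.png")
E
```

```text
6.6667 0.11091127683032286 [-0.88557484  0.19862564 -1.8563187 ] [-0.04199375  0.01739751 -0.02179896]
[[ 9.887000e-01  9.200000e-03  1.496000e-01  5.033668e+02]
 [-1.496000e-01  1.000000e-04  9.887000e-01  2.734287e+02]
 [ 9.100000e-03 -1.000000e+00  1.400000e-03  2.346430e+02]
 [ 0.000000e+00  0.000000e+00  0.000000e+00  1.000000e+00]]
```

View pics/w6.png

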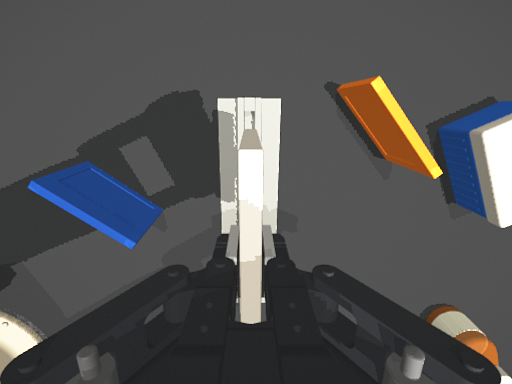

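View pics/s6.png

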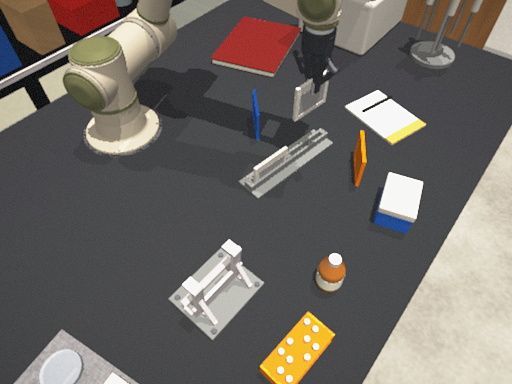

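Emit:
jog_arm(targets=[{"offset": [0.0122, -0.008, -0.0398], "yaw": 0}, {"offset": [0.0244, -0.008, -0.0795], "yaw": 0}, {"offset": [0.0366, -0.008, -0.119], "yaw": -0.02}, {"offset": [0.0488, -0.008, -0.159], "yaw": -0.04}, {"offset": [0.061, -0.008, -0.199], "yaw": -0.06}, {"offset": [0.0732, -0.008, -0.2385], "yaw": -0.08}, {"offset": [0.0854, -0.008, -0.278], "yaw": -0.1}, {"offset": [0.0976, -0.008, -0.318], "yaw": -0.117}, {"offset": [0.1098, -0.008, -0.358], "yaw": -0.117}, {"offset": [0.122, -0.008, -0.3975], "yaw": -0.117}, {"offset": [0.134, -0.008, -0.437], "yaw": -0.117}, {"offset": [0.146, -0.008, -0.477], "yaw": -0.117}])

```text
time_s: 7.77
eef_pos: [575.7, -222.0, 241.2]
ee_rot: [0.707, -0.707, 0.01, -0.014]
force: [0.4, -0.7, -0.7]
grip_width: 0.116
```

Emit:
jog_arm(targets=[{"offset": [0.0, 0, 0], "yaw": 0}, {"offset": [0.0, 0, 0], "yaw": 0}, {"offset": [0.0, 0, 0], "yaw": 0}, {"offset": [0.0, 0, 0], "yaw": 0}])

```text
time_s: 8.1
eef_pos: [575.7, -220.6, 240.6]
ee_rot: [0.708, -0.706, 0.01, -0.013]
force: [-0.1, 0.3, -1.0]
grip_width: 0.114
```

```bash
cat > rel.py <<'E'
from h import *
from ov import sx,sy,yaw,W
def rel(xt,yt,ztcp):
    M=tool(); c,s=np.cos(yaw),np.sin(yaw)
    d=np.array([sx+c*xt-s*yt,sy+s*xt+c*yt,ztcp])-M[:3,3]
    cur=M[:3,3]-[sx,sy,0]; print("tcp in slot",round(c*cur[0]+s*cur[1],2),round(-s*cur[0]+c*cur[1],2),"z",M[2,3].round(2))
    print("offset mm",(M[:3,:3].T@d).round(2),"yaw turn",round(-(yaw-np.arctan2(M[1,0],M[0,0])),4)); print(M[:3,:3].round(4).tolist())
s=ctrl.sense();print(s["time_s"],s["grip_width"],s["force"].round(2),s["dq"].round(3))
E
python3 - <<'E'
from rel import *
rel(-14.5,0,160)
K,T,I=cam("wrist","pics/w7.png"); np.savez("w7.npz",K=K,T=T,I=I)
K,T,I=cam("scene"); np.savez("s7.npz",K=K,T=T,I=I); cv2.imwrite("pics/s7.png",cv2.resize(I[190:350,120:320,::-1],None,fx=3.5,fy=3.5,interpolation=cv2.INTER_CUBIC))
E
```

```text
8.1 0.11353324752831635 [-0.12  0.25 -1.01] [ 0.008 -0.011 -0.005 -0.001  0.    -0.001]
tcp in slot -15.51 -0.36 z 240.64
offset mm [ 0.65 80.65  0.19] yaw turn 0.0009
[[0.9995, 0.0046, 0.0321], [-0.0321, 0.002, 0.9995], [0.0045, -1.0, 0.0021]]
```

View pics/w7.png

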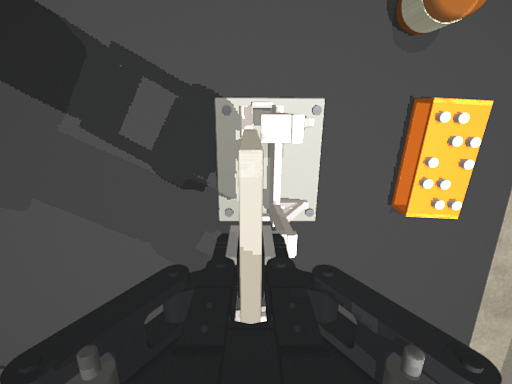

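View pics/s7.png

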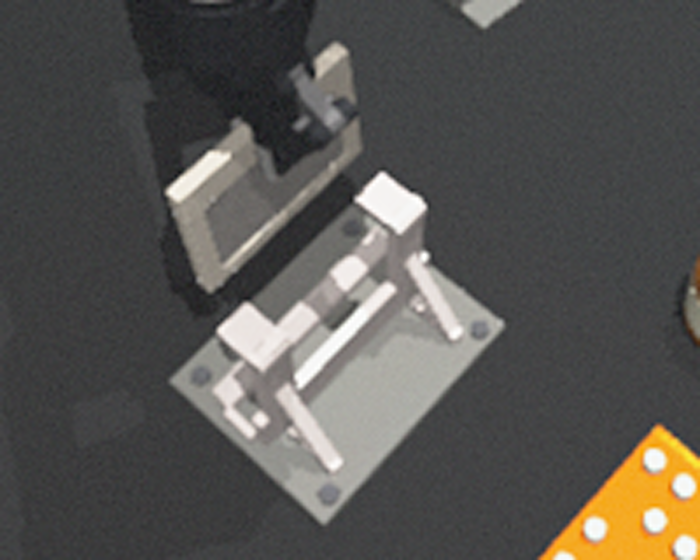

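Emit:
jog_arm(targets=[{"offset": [0.0005, 0.03, 0.0003], "yaw": 0}, {"offset": [0.0005, 0.06, 0.0003], "yaw": 0}, {"offset": [0.0005, 0.085, 0.0003], "yaw": 0}, {"offset": [0.0005, 0.105, 0.0003], "yaw": 0}, {"offset": [0.0005, 0.118, 0.0003], "yaw": 0}, {"offset": [0.0005, 0.126, 0.0003], "yaw": 0}, {"offset": [0.0005, 0.129, 0.0003], "yaw": 0}, {"offset": [0.0005, 0.129, 0.0003], "yaw": 0}, {"offset": [0.0005, 0.129, 0.0003], "yaw": 0}, {"offset": [0.0005, 0.129, 0.0003], "yaw": 0}])

```text
time_s: 9.03
eef_pos: [577.5, -220.3, 113.4]
ee_rot: [0.707, -0.707, 0.009, -0.014]
force: [0.3, -0.3, -1.3]
grip_width: 0.109
```

```bash
python3 - <<'E'
from rel import *
rel(-15,0,108)
K,T,I=cam("wrist","pics/w8.png"); np.savez("w8.npz",K=K,T=T,I=I)
K,T,I=cam("scene"); cv2.imwrite("pics/s8.png",cv2.resize(I[190:350,120:320,::-1],None,fx=3.5,fy=3.5,interpolation=cv2.INTER_CUBIC))
E
```

```text
9.0333 0.1091624002822001 [ 0.32 -0.31 -1.34] [-0.002 -0.     0.001 -0.002 -0.002  0.   ]
tcp in slot -13.68 0.06 z 113.38
offset mm [-1.36  5.37 -0.06] yaw turn 0.0015
[[0.9995, 0.0071, 0.0315], [-0.0315, 0.0003, 0.9995], [0.0071, -1.0, 0.0005]]
```

View pics/w8.png

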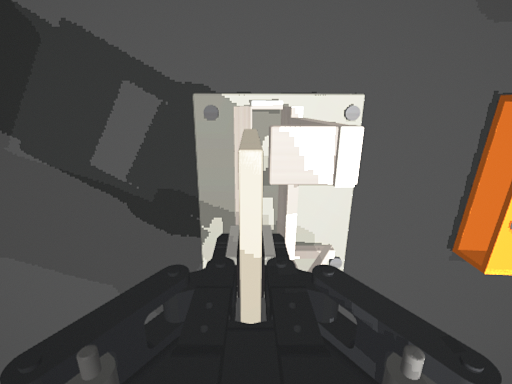

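View pics/s8.png

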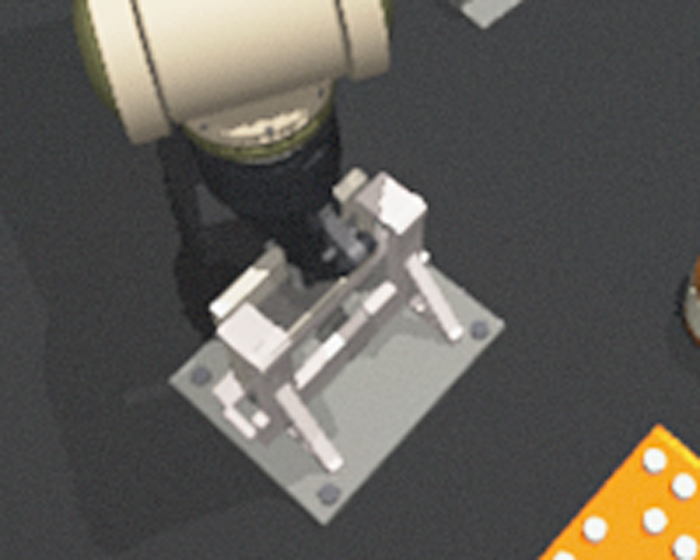

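Emit:
jog_arm(targets=[{"offset": [-0.0005, 0.002, 0], "yaw": 0.0015}, {"offset": [-0.0005, 0.004, 0], "yaw": 0.0015}, {"offset": [-0.0005, 0.005, 0], "yaw": 0.0015}, {"offset": [-0.0005, 0.005, 0], "yaw": 0.0015}, {"offset": [-0.0005, 0.005, 0], "yaw": 0.0015}])

```text
time_s: 9.55
eef_pos: [576.9, -220.3, 108.0]
ee_rot: [0.707, -0.707, 0.009, -0.014]
force: [-1.0, -0.9, -0.5]
grip_width: 0.111
```

```bash
python3 - <<'E'
from rel import *
rel(-15,0,108)
E
```

```text
9.55 0.11125431451269739 [-0.97 -0.88 -0.52] [ 0.    -0.002 -0.003  0.001  0.     0.001]
tcp in slot -14.36 0.05 z 107.97
offset mm [-0.64 -0.03 -0.05] yaw turn -0.0002
[[0.9994, 0.0065, 0.0332], [-0.0332, 0.0007, 0.9994], [0.0065, -1.0, 0.0009]]
```

Emit:
jog_arm(targets=[{"offset": [0, 0.001, 0], "yaw": 0}, {"offset": [0, 0.002, 0], "yaw": 0}, {"offset": [0, 0.002, 0], "yaw": 0}])

```text
time_s: 9.8
eef_pos: [577.0, -220.3, 106.0]
ee_rot: [0.707, -0.707, 0.009, -0.014]
force: [1.4, 0.2, -1.0]
grip_width: 0.114
```

```bash
python3 - <<'E'
from rel import *
rel(-15,0,108)
print(ctrl.sense()["wrist_torque"])
E
```

```text
9.8 0.11367696045064653 [ 1.41  0.25 -0.98] [ 0.002  0.    -0.    -0.     0.003  0.   ]
tcp in slot -14.2 0.02 z 105.95
offset mm [-0.78 -2.05 -0.02] yaw turn -0.0003
[[0.9994, 0.0069, 0.0333], [-0.0333, 0.0006, 0.9994], [0.0069, -1.0, 0.0009]]
[-0.02087851 -0.11187885 -0.05913502]
```

Emit:
jog_arm(targets=[{"offset": [0, 0.001, 0], "yaw": 0}, {"offset": [0, 0.002, 0], "yaw": 0}, {"offset": [0, 0.002, 0], "yaw": 0}])

```text
time_s: 10.05
eef_pos: [577.7, -220.5, 104.7]
ee_rot: [-0.707, 0.707, -0.009, 0.015]
force: [3.0, 0.2, 3.1]
grip_width: 0.111
```

```bash
python3 - <<'E'
from rel import *
rel(-15,0,108)
print(ctrl.sense()["wrist_torque"])
E
```

```text
10.05 0.11110161215999714 [2.98 0.2  3.12] [-0.001  0.001  0.    -0.002  0.003  0.001]
tcp in slot -13.47 -0.17 z 104.69
offset mm [-1.5  -3.33  0.17] yaw turn -0.0004
[[0.9994, 0.0093, 0.0334], [-0.0334, -0.0003, 0.9994], [0.0093, -1.0, 0.0]]
[ 0.06011947 -0.67323495 -0.07277885]
```

Emit:
jog_arm(targets=[{"offset": [0, 0, 0], "yaw": 0}, {"offset": [0, 0, 0], "yaw": 0}, {"offset": [-0.001, 0.002, 0], "yaw": 0}, {"offset": [-0.002, 0.005, 0], "yaw": 0}, {"offset": [-0.003, 0.009, 0], "yaw": 0}, {"offset": [-0.004, 0.012, 0], "yaw": 0}, {"offset": [-0.005, 0.012, 0], "yaw": 0}], fingers=0.04)

```text
time_s: 10.63
eef_pos: [572.3, -220.1, 91.6]
ee_rot: [0.707, -0.707, 0.009, -0.015]
force: [0.2, 0.4, -0.3]
grip_width: 0.47
```

```bash
python3 - <<'E'
from rel import *
rel(-15,0,108)
K,T,I=cam("wrist","pics/w9.png"); np.savez("w9.npz",K=K,T=T,I=I)
K,T,I=cam("scene"); cv2.imwrite("pics/s9.png",cv2.resize(I[190:350,120:320,::-1],None,fx=3.5,fy=3.5,interpolation=cv2.INTER_CUBIC))
E
```

```text
10.6333 0.47008512619119774 [ 0.25  0.44 -0.26] [-0.01  -0.03   0.03  -0.001 -0.006 -0.009]
tcp in slot -18.9 0.04 z 91.56
offset mm [  4.03 -16.41  -0.02] yaw turn -0.0005
[[0.9994, 0.0078, 0.0334], [-0.0335, 0.0006, 0.9994], [0.0078, -1.0, 0.0009]]
```

View pics/w9.png

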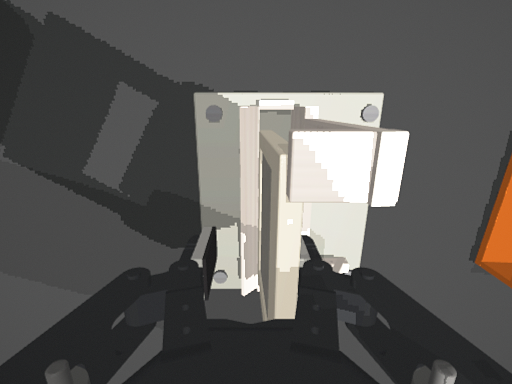

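View pics/s9.png

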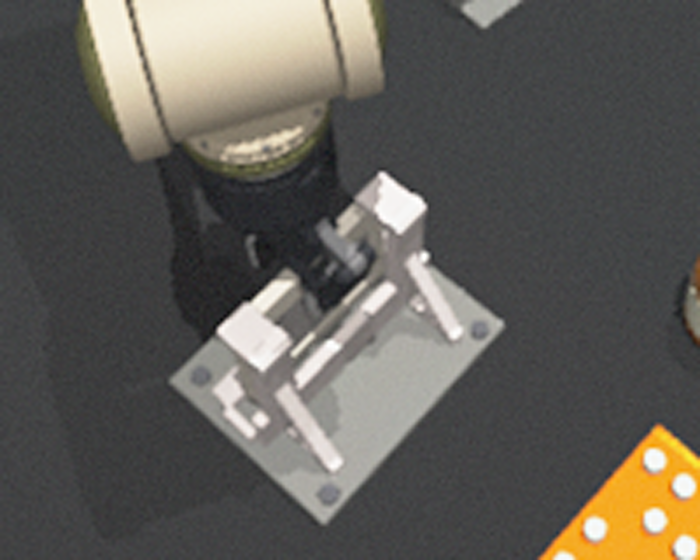

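Emit:
jog_arm(targets=[{"offset": [0, 0, 0], "yaw": 0}, {"offset": [-0.002, 0, 0], "yaw": 0}, {"offset": [-0.004, 0, 0], "yaw": 0}, {"offset": [-0.006, 0, 0], "yaw": 0}, {"offset": [-0.008, 0, 0], "yaw": 0}, {"offset": [-0.01, 0, 0], "yaw": 0}, {"offset": [-0.012, 0, 0], "yaw": 0}, {"offset": [-0.014, 0, 0], "yaw": 0}, {"offset": [-0.014, 0, 0], "yaw": 0}], fingers=0.03)

```text
time_s: 11.48
eef_pos: [558.3, -219.8, 92.3]
ee_rot: [0.707, -0.707, 0.009, -0.015]
force: [-0.5, 0.7, 0.2]
grip_width: 0.349
```

```bash
python3 - <<'E'
from rel import *
rel(-15,0,108)
K,T,I=cam("wrist","pics/w10.png"); np.savez("w10.npz",K=K,T=T,I=I)
K,T,I=cam("scene"); cv2.imwrite("pics/s10.png",cv2.resize(I[190:350,120:320,::-1],None,fx=3.5,fy=3.5,interpolation=cv2.INTER_CUBIC))
E
```

```text
11.4833 0.34904457796505056 [-0.52  0.71  0.24] [ 0.003  0.002 -0.014  0.004  0.004  0.004]
tcp in slot -32.94 -0.13 z 92.27
offset mm [ 18.07 -15.58   0.14] yaw turn -0.0006
[[0.9994, 0.0085, 0.0336], [-0.0336, 0.0001, 0.9994], [0.0085, -1.0, 0.0004]]
```

View pics/w10.png

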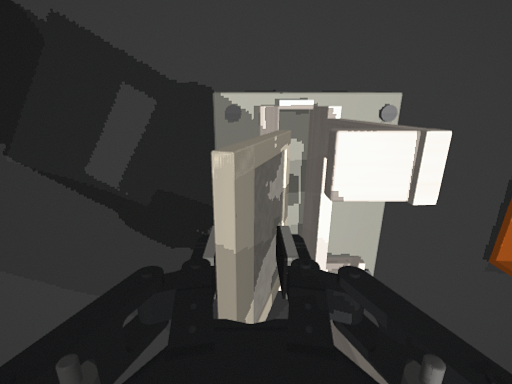

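View pics/s10.png

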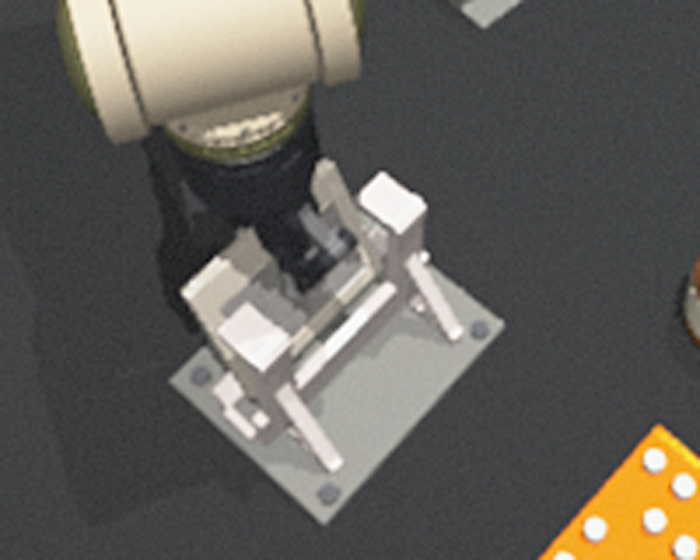

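```bash
python3 - <<'E'
from h import *
from ov import W
w=np.load("w10.npz");k=3;a,cc=80,150
im0=cv2.resize(w["I"][a:270,cc:400,::-1],None,fx=k,fy=k,interpolation=cv2.INTER_CUBIC)
for xb,th,col in [(1,27,(0,0,255)),(4,29,(0,255,0))]:
    t=np.radians(th); zb=5*np.sin(t)
    def P(u,y,v): # u thickness, v height along
        return W((xb+u*np.cos(t)-v*np.sin(t), y, zb+u*np.sin(t)*1+v*np.cos(t)))
    f=lambda p:tuple(int(v) for v in ((proj(w["K"],w["T"],p)-[cc,a]+.5)*k).round())
    for u in(-5,5):
        q=[P(u,y,v) for y,v in((60,0),(60,100),(-20,100),(-20,0))]
        cv2.polylines(im0,[np.array([f(p) for p in q])],True,col,1)
cv2.imwrite("pics/ov10.png",im0)
E
```

```text
(no output)
```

View pics/ov10.png

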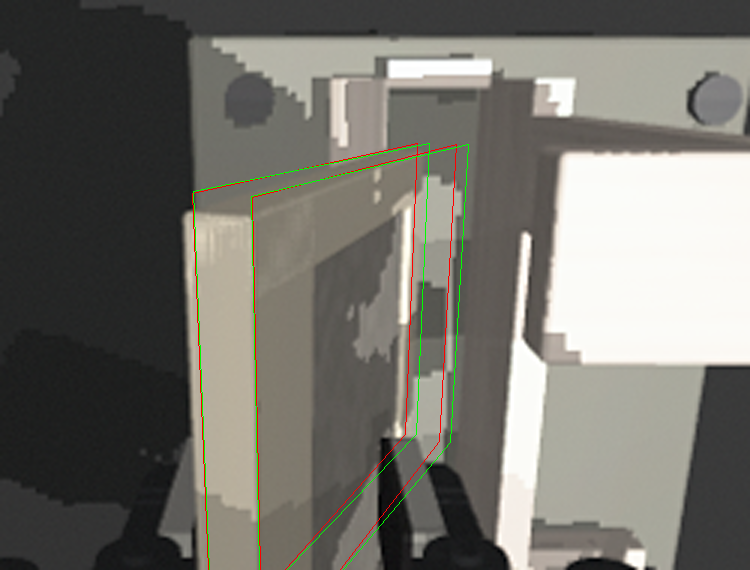

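```bash
python3 - <<'E'
import cv2
im=cv2.imread("pics/w10.png")[110:250,200:320]
im=cv2.convertScaleAbs(im,alpha=1.3,beta=10)
cv2.imwrite("pics/w10z.png",cv2.resize(im,None,fx=5,fy=4.2,interpolation=cv2.INTER_CUBIC))
E
```

```text
(no output)
```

View pics/w10z.png

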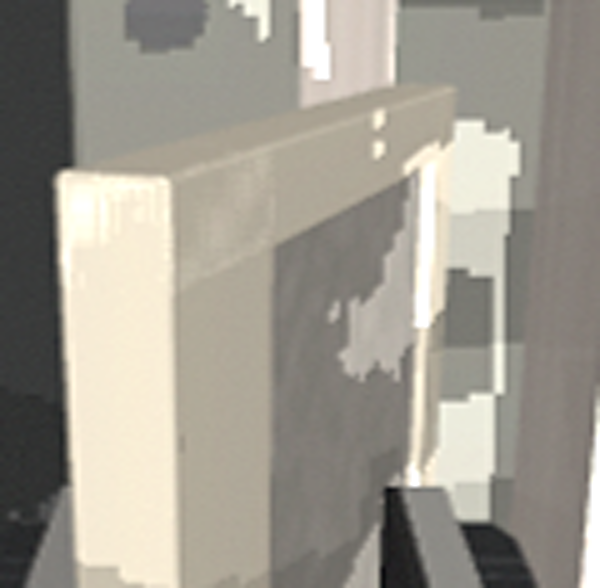

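```bash
python3 - <<'E'
from h import *
from ov import W
from scipy.optimize import least_squares
w=np.load("w10.npz")
obs=[((-5,100),(211.4,151)),((5,100),(234,152.1)),((5,0),(291,131)),((-5,0),(280.6,130.5))]
def P(p,u,v):
    xb,zb,t,yy=p; return W((xb+u*np.cos(t)-v*np.sin(t),yy+60,zb+u*np.sin(t)+v*np.cos(t)))
def res(p): return np.concatenate([proj(w["K"],w["T"],P(p,u,v))-np.array(o)+0 for (u,v),o in obs])
r=least_squares(res,[0,3,.45,0]); print(r.x[:2],np.degrees(r.x[2]),r.x[3],r.fun.round(1))
p=r.x
for n,(u,v) in {"b-x":(-5,0),"b+x":(5,0),"t-x":(-5,100)}.items():
    xb,zb,t,_=p; print(n,round(xb+u*np.cos(t)-v*np.sin(t),1),round(zb+u*np.sin(t)+v*np.cos(t),1))
E
```

```text
[-5.88171716  3.45008268] 22.653433816497362 -2.2816143159486466 [ 0.5 -0.2 -0.5  0.3  1.3 -0.1 -1.4 -0.1]
b-x -10.5 1.5
b+x -1.3 5.4
t-x -49.0 93.8
```

Emit:
jog_arm(targets=[{"offset": [-0.003, 0, 0], "yaw": 0}, {"offset": [-0.006, 0, 0], "yaw": 0}, {"offset": [-0.008, 0, 0], "yaw": 0}, {"offset": [-0.008, 0, 0], "yaw": 0}, {"offset": [-0.008, 0, 0], "yaw": 0}])

```text
time_s: 12.0
eef_pos: [550.5, -219.6, 92.3]
ee_rot: [0.707, -0.707, 0.009, -0.015]
force: [0.1, -0.2, 0.3]
grip_width: 0.35
```

```bash
python3 - <<'E'
from rel import *
rel(0,0,95)
K,T,I=cam("wrist","pics/w11.png"); np.savez("w11.npz",K=K,T=T,I=I)
E
```

```text
12.0 0.34992315296590365 [ 0.09 -0.2   0.35] [ 0.003  0.002 -0.007 -0.    -0.    -0.002]
tcp in slot -40.69 -0.16 z 92.34
offset mm [40.72 -2.3   0.19] yaw turn -0.0007
[[0.9994, 0.0089, 0.0337], [-0.0337, -0.0, 0.9994], [0.0089, -1.0, 0.0003]]
```

View pics/w11.png

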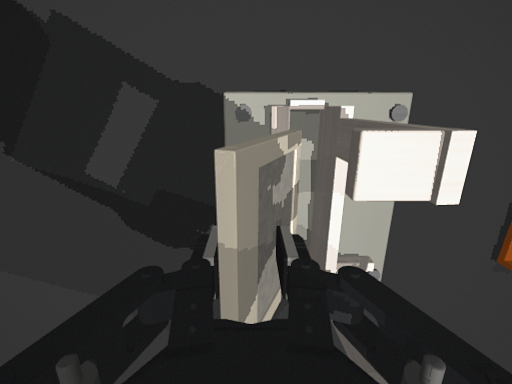

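Emit:
jog_arm(targets=[{"offset": [0.004, 0, 0], "yaw": 0}, {"offset": [0.008, 0, 0], "yaw": 0}, {"offset": [0.012, 0, 0], "yaw": 0}, {"offset": [0.016, 0, 0], "yaw": 0}, {"offset": [0.02, 0, 0], "yaw": 0}, {"offset": [0.024, 0, 0], "yaw": 0}, {"offset": [0.028, 0, 0], "yaw": 0}, {"offset": [0.032, 0, 0], "yaw": 0}, {"offset": [0.036, 0, 0], "yaw": 0}, {"offset": [0.04, 0, 0], "yaw": 0}, {"offset": [0.044, 0, 0], "yaw": 0}, {"offset": [0.046, 0, 0], "yaw": 0}])

```text
time_s: 13.05
eef_pos: [597.1, -221.2, 92.8]
ee_rot: [0.707, -0.707, 0.009, -0.015]
force: [0.2, 0.6, -0.3]
grip_width: 0.351
```

```bash
python3 - <<'E'
from rel import *
rel(18,0,90)
K,T,I=cam("wrist","pics/w12.png"); np.savez("w12.npz",K=K,T=T,I=I)
K,T,I=cam("scene"); cv2.imwrite("pics/s12.png",cv2.resize(I[190:350,120:320,::-1],None,fx=3.5,fy=3.5,interpolation=cv2.INTER_CUBIC))
E
```

```text
13.05 0.3510168146547657 [ 0.21  0.61 -0.28] [ 0.015  0.041 -0.071  0.     0.036  0.016]
tcp in slot 5.92 -0.21 z 92.75
offset mm [12.05  2.86  0.21] yaw turn -0.0006
[[0.9994, 0.0092, 0.0336], [-0.0336, -0.0001, 0.9994], [0.0092, -1.0, 0.0002]]
```

View pics/w12.png

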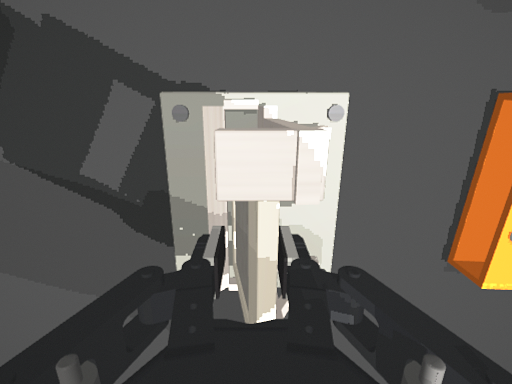

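View pics/s12.png

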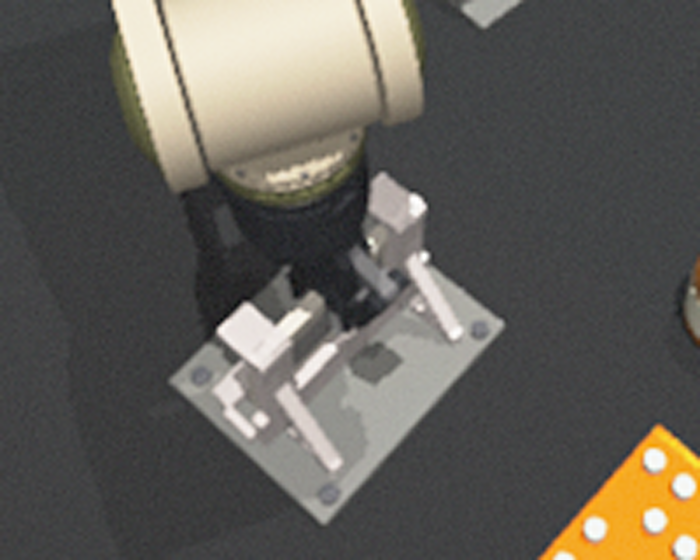

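Emit:
jog_arm(targets=[{"offset": [0.0, 0.004, 0], "yaw": 0}, {"offset": [0.002, 0.007, 0], "yaw": 0}, {"offset": [0.004, 0.007, 0], "yaw": 0}, {"offset": [0.006, 0.007, 0], "yaw": 0}, {"offset": [0.008, 0.007, 0], "yaw": 0}, {"offset": [0.01, 0.007, 0], "yaw": 0}, {"offset": [0.011, 0.007, 0], "yaw": 0}, {"offset": [0.011, 0.007, 0], "yaw": 0}, {"offset": [0.011, 0.007, 0], "yaw": 0}])

```text
time_s: 13.9
eef_pos: [607.6, -221.6, 85.8]
ee_rot: [0.707, -0.707, 0.009, -0.015]
force: [-3.8, -1.1, 1.2]
grip_width: 0.353
```

```bash
python3 - <<'E'
from rel import *
rel(18,0,90); print(ctrl.sense()["wrist_torque"])
K,T,I=cam("wrist","pics/w13.png"); np.savez("w13.npz",K=K,T=T,I=I)
E
```

```text
13.9 0.352896508533133 [-3.77 -1.06  1.25] [ 0.001 -0.001  0.002  0.001 -0.005  0.   ]
tcp in slot 16.44 -0.22 z 85.78
offset mm [ 1.6  -4.2   0.22] yaw turn -0.0004
[[0.9994, 0.0082, 0.0334], [-0.0334, 0.0, 0.9994], [0.0082, -1.0, 0.0003]]
[0.00367781 0.63695304 0.02983819]
```

View pics/w13.png

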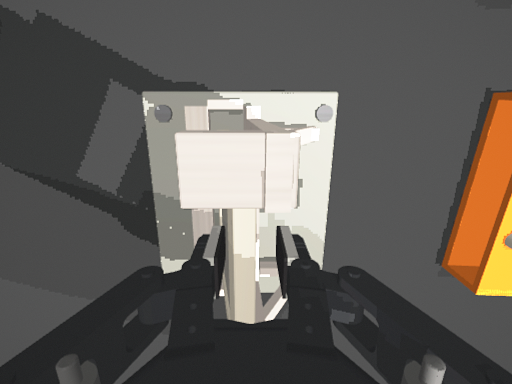

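Emit:
jog_arm(targets=[{"offset": [0.0015, 0, 0], "yaw": 0}, {"offset": [0.003, 0, 0], "yaw": 0}, {"offset": [0.003, 0, 0], "yaw": 0}, {"offset": [0.003, 0, 0], "yaw": 0}])

```text
time_s: 14.28
eef_pos: [608.5, -221.6, 85.5]
ee_rot: [0.708, -0.707, 0.011, -0.012]
force: [-14.6, 0.5, 8.3]
grip_width: 0.35
```

```bash
python3 - <<'E'
from rel import *
rel(18,0,90); print(ctrl.sense()["wrist_torque"])
E
```

```text
14.2833 0.3504457830967458 [-14.6    0.52   8.25] [-0.001 -0.002  0.003 -0.    -0.003 -0.001]
tcp in slot 17.28 -0.22 z 85.5
offset mm [ 0.73 -4.5   0.23] yaw turn -0.0004
[[0.9994, 0.0019, 0.0334], [-0.0334, 0.0014, 0.9994], [0.0018, -1.0, 0.0014]]
[0.07486398 2.72607797 0.05633214]
```

Emit:
jog_arm(targets=[{"offset": [-0.002, 0, 0], "yaw": 0}, {"offset": [-0.005, 0, 0], "yaw": 0}, {"offset": [-0.007, 0, 0], "yaw": 0}, {"offset": [-0.007, 0, 0], "yaw": 0}, {"offset": [-0.007, 0, 0], "yaw": 0}])

```text
time_s: 14.7
eef_pos: [601.7, -221.3, 85.7]
ee_rot: [0.707, -0.707, 0.011, -0.013]
force: [0.3, -1.3, 0.4]
grip_width: 0.349
```

```bash
python3 - <<'E'
from rel import *
rel(10,0,90); print(ctrl.sense()["wrist_torque"])
K,T,I=cam("wrist","pics/w14.png"); np.savez("w14.npz",K=K,T=T,I=I)
E
```

```text
14.7 0.34920000090568903 [ 0.27 -1.3   0.41] [ 0.001  0.002 -0.005 -0.002  0.005 -0.   ]
tcp in slot 10.53 -0.2 z 85.66
offset mm [-0.52 -4.34  0.2 ] yaw turn -0.0004
[[0.9994, 0.0027, 0.0334], [-0.0334, 0.0011, 0.9994], [0.0027, -1.0, 0.0012]]
[-0.03912686  0.05014142 -0.02114966]
```

View pics/w14.png

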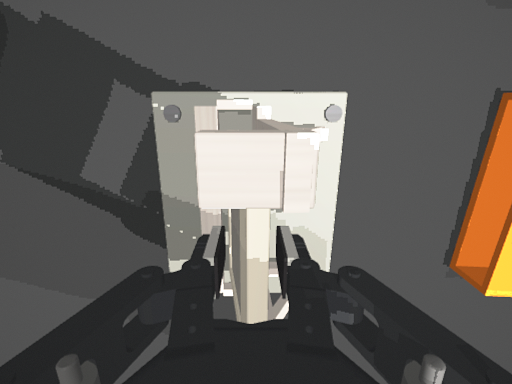

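Both pads are clear of the plate (pads at columns 222 and 278, plate 235–268). Now straight up.

Emit:
jog_arm(targets=[{"offset": [0, -0.015, 0], "yaw": 0}, {"offset": [0, -0.035, 0], "yaw": 0}, {"offset": [0, -0.065, 0], "yaw": 0}, {"offset": [0, -0.1, 0], "yaw": 0}, {"offset": [0, -0.14, 0], "yaw": 0}, {"offset": [-0.02, -0.18, -0.03], "yaw": 0}, {"offset": [-0.02, -0.18, -0.06], "yaw": 0}, {"offset": [-0.02, -0.18, -0.06], "yaw": 0}, {"offset": [-0.02, -0.18, -0.06], "yaw": 0}, {"offset": [-0.02, -0.18, -0.06], "yaw": 0}])

```text
time_s: 15.58
eef_pos: [579.3, -280.5, 264.7]
ee_rot: [0.708, -0.706, 0.011, -0.013]
force: [0.2, 0.4, -0.5]
grip_width: 0.347
```

```bash
python3 - <<'E'
from rel import *
rel(10,0,90)
K,T,I=cam("wrist","pics/w15.png"); np.savez("w15.npz",K=K,T=T,I=I)
im=cv2.resize(I[40:230,180:340,::-1],None,fx=3.1,fy=3.1,interpolation=cv2.INTER_CUBIC);cv2.imwrite("pics/w15z.png",im)
K,T,I=cam("scene","pics/s15.png"); cv2.imwrite("pics/s15z.png",cv2.resize(I[190:350,120:320,::-1],None,fx=3.5,fy=3.5,interpolation=cv2.INTER_CUBIC))
for t in ["tall_cassette","short_cassette"]:
  print(t,[(np.round(b["box"],1).tolist(),round(b["score"],2)) for b in ctrl.boxes_of("scene",t)])
E
```

```text
15.5833 0.3474430469553838 [ 0.18  0.42 -0.52] [ 0.02   0.002  0.011  0.     0.001 -0.001]
tcp in slot -9.94 -60.08 z 264.72
offset mm [ 19.6  174.89  59.71] yaw turn -0.0006
[[0.9994, 0.0018, 0.0335], [-0.0335, 0.0021, 0.9994], [0.0018, -1.0, 0.0022]]
tall_cassette [([201.8, 257.8, 228.6, 294.8], 0.61), ([353.0, 130.2, 364.4, 185.6], 0.61), ([251.5, 89.0, 260.9, 138.2], 0.6)]
short_cassette [([252.6, 150.0, 285.8, 183.5], 0.92)]
```

View pics/w15z.png

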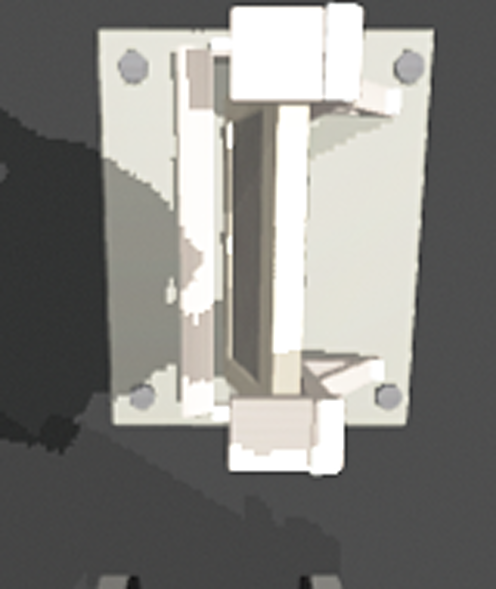

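View pics/s15z.png

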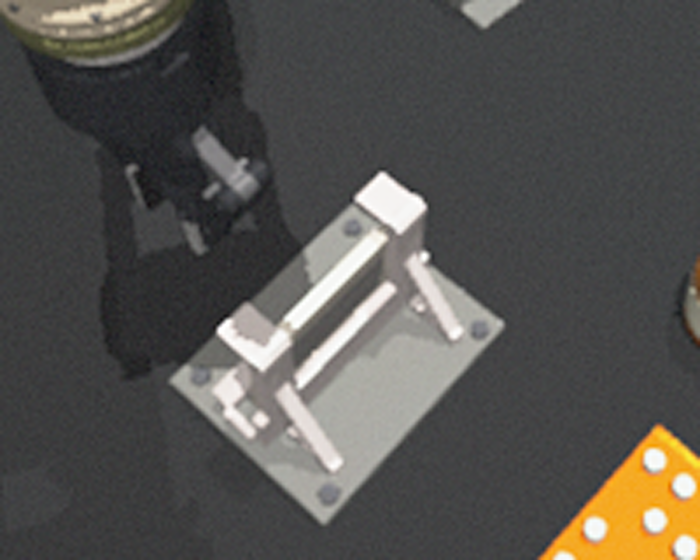

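```bash
python3 - <<'E'
from h import *
from ov import W
w=np.load("w15.npz");k=3.1;a,cc=40,180
im0=cv2.imread("pics/w15z.png")
for xb,th,ys,col in [(7,-4,0,(0,0,255)),(0,-8,0,(0,255,0))]:
    t=np.radians(th)
    def P(u,y,v): return W((xb+u*np.cos(t)-v*np.sin(t), y, 5*abs(np.sin(t))+u*np.sin(t)+v*np.cos(t)))
    f=lambda p:tuple(int(v) for v in ((proj(w["K"],w["T"],p)-[cc,a]+.5)*k).round())
    for q in ([(-5,60,0),(-5,60,100),(-5,-60,100),(-5,-60,0)],[(5,60,100),(5,-60,100)]):
        cv2.polylines(im0,[np.array([f(P(u,y+ys,v)) for u,y,v in q])],len(q)==4,col,1)
cv2.imwrite("pics/ov15.png",im0)
print({n:(ctrl.capture("top"),[(b["box"].__str__(),round(b["score"],2)) for b in ctrl.boxes_of("top",n)])[1] for n in ["short_cassette"]})
E
```

```text
{'short_cassette': [('[185.5, 190.8, 236.3, 206.2]', 0.69)]}
```

View pics/ov15.png

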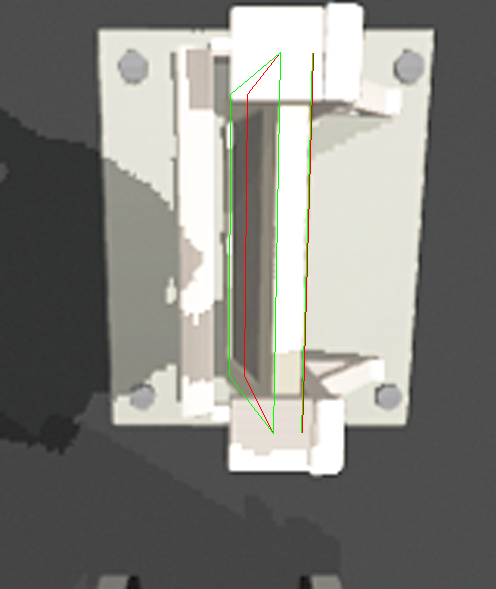

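```bash
python3 - <<'E'
from h import *
w=np.load("w15.npz")
im=w["I"][60:180,235:295,::-1]; im=(255*(im/255.)**0.7).astype(np.uint8)
cv2.imwrite("pics/w15zz.png",cv2.resize(im,None,fx=8,fy=5,interpolation=cv2.INTER_NEAREST))
E
```

```text
(no output)
```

View pics/w15zz.png

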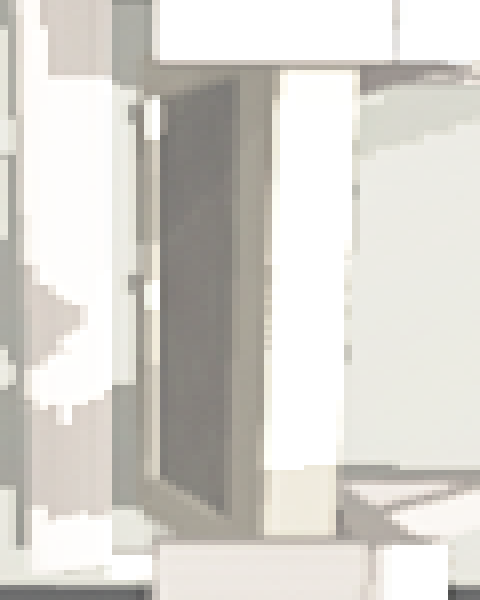

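```bash
python3 - <<'E'
from h import *
from ov import W
from scipy.optimize import least_squares
w=np.load("w15.npz")
def pr(xb,t,ys,u,y,v): return proj(w["K"],w["T"],W((xb+u*np.cos(t)-v*np.sin(t), y+ys, 5*abs(np.sin(t))+u*np.sin(t)+v*np.cos(t))))
def atrow(p,u,v,row):
    a=pr(*p,u,60,v);b=pr(*p,u,-60,v); s=(row-a[1])/(b[1]-a[1]); return a[0]+s*(b[0]-a[0])
def res(p,b): return [atrow(p,-5,0,120)-b,atrow(p,-5,100,120)-268.3,atrow(p,5,100,120)-278.9,pr(*p,-5,-60,0)[1]-161]
for b in (252,253,254):
    r=least_squares(lambda p:res(p,b),[5,-.1,0]); print(b,r.x[0],np.degrees(r.x[1]),r.x[2],np.round(r.fun,2))
E
```

```text
252 -2.1289257651828937 -9.283714258369926 -0.23360238748397655 [ 0.02  0.48 -0.5   0.  ]
253 -0.7513592488482951 -8.477314778413339 -0.2627638828837245 [ 0.02  0.47 -0.48 -0.  ]
254 0.6264387243627703 -7.673424559978206 -0.2919055379477705 [ 0.02  0.45 -0.46  0.  ]
```

Emit:
jog_arm(targets=[{"offset": [0, 0, 0], "yaw": 0}, {"offset": [0, 0, 0], "yaw": 0}, {"offset": [0, 0, 0], "yaw": 0}, {"offset": [0, 0, 0], "yaw": 0}, {"offset": [0, 0, 0], "yaw": 0}, {"offset": [0, 0, 0], "yaw": 0}])

```text
time_s: 16.38
eef_pos: [579.5, -280.3, 265.2]
ee_rot: [0.708, -0.706, 0.011, -0.012]
force: [0.4, -0.1, 0.3]
grip_width: 0.35
```

```bash
python3 - <<'E'
from rel import *
old=cv2.imread("pics/s15.png"); K,T,I=cam("scene","pics/s16.png")
d=cv2.absdiff(old,cv2.imread("pics/s16.png")).max(2)
print("stand diff", d[235:300,195:240].mean(), "rack", d[140:190,245:295].mean(), "bg",d[300:380,420:500].mean())
print(ctrl.finish_job())
E
```

```text
16.3833 0.3498054074664287 [ 0.38 -0.07  0.31] [-0.     0.002 -0.001 -0.     0.003 -0.   ]
stand diff 3.0242735042735043 rack 3.4132 bg 2.80859375
the job is handed in; nothing more can be done
None
```

The tall cassette is standing in the slot of the casting stand, released, and I handed the job in at about 16.4 s. No verdict came back.

**How it was loaded:** The jog only turns the tool about the vertical, so I could not tilt the cassette in the grip. I lowered it upright in front of the catches onto the 45° flare and opened the fingers. It slid into the slot, but came to rest near upright against the +x finger instead of leaning out. I then drew its top to the lip side with that finger. A fit to the wrist picture gave a 23° lean, with its underside centre at about x = −6 mm and z = 3.5 mm. I moved a little further out, which I judged by eye to be about 27°, then pushed it upright with the −x finger, backed off and rose clear.

**Last checks:**
- **Position:** the underside centre is at about x = −1 mm, y ≈ 0 and near the slot floor.
- **Lean:** it leans back about 8.5°, within the 15° allowed. This disagrees with the stated home pose of about x = +7 mm and 4°. The firm push of 15 N did not slide the lower edge all the way home.
- **Stillness:** two pictures 0.8 s apart differ only by noise, so it is at rest.
- **Short cassette:** it is detected within a few pixels of where it started in both outside views.
- **Robot:** the gripper is well clear of the stand and reads no contact force.

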